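Put the mixed-up cups back on their own saucers

ROBOT

A 6-joint arm with a two-finger parallel gripper is mounted at the origin on a cart in front of the work surface, level with it; the furniture and walls round the work are solid. World frame = base frame: x ahead of the robot, y to its left, z up, the work surface at z = 0. Lengths are in m, angles in rad, forces in N, time in s.
With the tool pointing down it reaches from about 0.225 to 0.875 m from the base axis. Payload 3.4 kg.
Tool frame: the origin (TCP) lies between the finger pads; the fingertips stand 14 mm ahead of it and the grasp point (between the pads) lies 5 mm behind it; z points along the fingers, y is the direction in which the jaws open and shut (so a half turn about z gives the same grasp; the last joint's range is limited). The gripper opens to 85 mm and grips with 20 to 120 N. Pads are 22 mm wide; open, the fingers measure 114 mm over their backs; the gripper's body (76 mm by 85 mm) begins 54 mm behind the grasp point. The pads swing forward as they close: fully open they stand 13 mm farther back than shut.
Start: joints at [-1.242, 0.276, 1.505, -0, 1.361, -0.121], TCP at [0.25, -0.518, 0.245] pointing down, gripper open.
Joint ranges: [-2.89, 2.89], [-0.75, 2.08], [0.22, 2.7], [-1.18, 4.32], [0.11, 2.71], [-2.7, 2.7]. Speed limits (rad/s): [2.57, 2.57, 3.14, 3.14, 3.14, 3.14].

INTERFACE

Orientations are given as a unit quaternion [w, x, y, z].
In Python, from rig import manip, get_image, job gives the robot as it stands. The module is installed in compiled form; this text tells all that it offers.
- The arm moves only by the tool step_arm, never from a script. Its argument "moves" is one flat list of numbers, 5 for each row, row after row: the shift along the tool's x, y, z as a fraction of full scale, then the turn about the tool's z as a fraction of full scale, then the gripper's target within -1 to 1 (shut at 1, half-way at 0, fully open at -1). In form: [dx, dy, dz, twist, hand, dx, dy, dz, twist, hand, ...]. A call has 1 to 5 rows; each row is the pose to reach, as a shift and turn from the pose commanded when the call began, along the tool's axes at that moment, turning the shorter way round; what a row does not reach only later rows make up. Full scale, the value 1, is 500 mm for a shift and pi rad for a turn. A row lasts 1/10 s, in which the tool goes at most 50 mm and 8.59 degrees, less where a joint would pass 70% of its speed; a pose out of reach is approached as far as the arm can. A call with a number of a shift or a turn outside -1 to 1 is refused whole. A call with a gripper value outside its range is refused whole. The fingers move at their own pace and stop on an object; "force" is the grip in N (left out, the last holds). Time passes only in rows, so rows that repeat a pose let the fingers close. It gives the time, the measured TCP pose, the force and the opening at its end, in the units of the state.
- manip.get_state(): the state, without advancing time (a new reading comes with each control period).
- get_image(name): name is "scene" or "side" or "wrist"; returns a dict with "frame" (400x640x3 uint8, blue, green, red), "fx", "fy", "cx", "cy" (pixels), "k1" (the pictures are not rectified: a ray, as slopes to the right and down, at radius r is drawn at 1 + k1 r^2 times it, then the intrinsics apply), "rvec" (rotation vector, rad) and "tvec" (3), from world to camera coordinates, as OpenCV has them; the wrist camera has in their place "T_tool_cam" (4x4, takes a point from camera to tool coordinates, whose origin is the TCP and whose axes are the flange's). Camera axes: x right, y down, z forward; pixel columns grow to the right and rows downward; lengths in m; the calibration is good to about 2 mm. A picture is of the moment at which its call begins: read the wrist's pose just before it. There is no depth.
- job.sign_off(): hands the job in, once; it reports no verdict.
The state is a dict: "clock": time; "qpos": joint angles; "qd": joint speeds; "effort": joint torques, N m; "position": TCP position; "ee_rot": TCP orientation; "contact_force": force on the tool from outside, world axes, zero at the start; "moment": the same for the moment, N m; "width": finger opening in m.
Only numpy, scipy, OpenCV 4.12 (cv2) and the standard library are available. Lean on these libraries where they do the work, as an engineer would, in place of code of your own. Each camera call takes 0.05 s, during which the arm holds its last target. There are 200 camera calls.

TASK

Before the sets are packed, the four cups have to go back on their own saucers: each now stands on a saucer of another colour. Move them so that every cup stands upright in the middle of the saucer of its own colour, parking a cup on the empty cork coaster on the way if you like; never tip a cup over, and leave the salt shaker standing where it is.

Things in the scene. Friction and masses are not known exactly. Their poses are not given: they have to be found in the camera images.
- cup_red_center (a point): red cup, red inside and out, loose, open at the top, 56 mm high; the rim is 72 mm across (radius 36 mm), wall about 4 mm, foot 44 mm across, the sides tapering to the foot; about 0.16 kg. Point: on the axis of the round body (handle left out), half-way up (28 mm over its foot, 28 mm under the rim). z up; the handle sticks out along -y, to 57 mm from this point. It is best taken by pinching the wall at the rim from above, one finger inside, away from the handle
- cup_mint_center (a point): mint-green cup, white inside, loose, open at the top, 50 mm high; the rim is 70 mm across (radius 35 mm), wall about 4 mm, foot 44 mm across, the sides tapering to the foot; about 0.16 kg. Point: on the axis of the round body (handle left out), half-way up (25 mm over its foot, 25 mm under the rim). z up; the handle sticks out along -y, to 57 mm from this point. It is best taken by pinching the wall at the rim from above, one finger inside, away from the handle
- cup_white_center (a point): white cup, loose, open at the top, 56 mm high; the rim is 74 mm across (radius 37 mm), wall about 4 mm, foot 44 mm across, the sides tapering to the foot; about 0.16 kg. Point: on the axis of the round body (handle left out), half-way up (28 mm over its foot, 28 mm under the rim). z up; the handle sticks out along -y, to 57 mm from this point. It is best taken by pinching the wall at the rim from above, one finger inside, away from the handle
- cup_navy_center (a point): dark navy-blue straight-sided mug, navy inside too, loose, open at the top, 62 mm high; the rim is 68 mm across (radius 34 mm), wall about 4 mm, foot 62 mm across; about 0.22 kg. Point: on the axis of the round body (handle left out), half-way up (31 mm over its foot, 31 mm under the rim). z up; the handle sticks out along -y, to 57 mm from this point. It is best taken by pinching the wall at the rim from above, one finger inside, away from the handle
- saucer_red_well (a point): red round saucer, 120 mm across, stuck fast to the worktop; flat well about 88 mm across, its floor 6 mm above the worktop, rim 13 mm above the worktop. Point: centre of the well floor; z up
- saucer_mint_well (a point): mint-green round saucer, 120 mm across, stuck fast to the worktop; flat well about 88 mm across, its floor 6 mm above the worktop, rim 13 mm above the worktop. Point: centre of the well floor; z up
- saucer_white_well (a point): white round saucer, 120 mm across, stuck fast to the worktop; flat well about 88 mm across, its floor 6 mm above the worktop, rim 13 mm above the worktop. Point: centre of the well floor; z up
- saucer_navy_well (a point): dark navy-blue round saucer, 120 mm across, stuck fast to the worktop; flat well about 88 mm across, its floor 6 mm above the worktop, rim 13 mm above the worktop. Point: centre of the well floor; z up
- coaster_top (a point): cork coaster, a flat round disc 104 mm across and 6 mm thick, stuck fast, empty at the start: a free spot. Point: centre of its top face; z up
- salt_shaker_center (a point): glass salt shaker with a domed metal cap, loose, 27 mm across and 74 mm high, standing among the saucers: a bystander. Point: on its axis, half-way up; z up
Not all that is in view belongs to the job. What is shaped like the part that bears cup_mint_center but turquoise is not meant.

How it is judged:
By the outcome, as a careful person would: the job done as asked, in the order asked, and still so for the second after the job is handed in, with the robot touching nothing.
It also fails if it takes over 149 s, if anything falls off the work surface, if the arm or the gripper's body presses on something with over 40 N, if the wrist force passes 120 N, or if a joint passes its speed limit or range.

## Working session

There is one attempt and no reset: what is moved stays moved. The work goes in short steps, Python scripts to look and compute and a tool call to move; the robot and the scene stay as the last step left them, time stands still between calls to the robot, and variables do not carry over. Pictures are saved under pics/ and viewed, about 12 in all and at most 16, crops included, and the job is handed in when it is done.

Besides the shell and the picture viewer there is one more tool, called after "Emit:" as name(argument=value, ...) on one line, values as JSON. step_arm: Moves the arm, as the interface text tells. Its arguments: {"type":"object","properties":{"moves":{"type":"array","items":{"type":"number","minimum":-1,"maximum":1}},"force":{"type":"number"}},"required":["moves"]}

```bash
mkdir -p pics; cat > h.py <<'E'
import numpy as np, cv2
from rig import manip, get_image, job
from scipy.spatial.transform import Rotation as R
def grab(n):
    s=manip.get_state(); d=get_image(n); d['state']=s
    if n=='wrist':
        T=np.array(d['T_tool_cam']); q=s['ee_rot']; A=np.eye(4); A[:3,:3]=R.from_quat([q[1],q[2],q[3],q[0]]).as_matrix(); A[:3,3]=s['position']
        W=A@T; d['Rc']=W[:3,:3]; d['C']=W[:3,3]
    else:
        M=cv2.Rodrigues(np.array(d['rvec'],float))[0]; d['Rc']=M.T; d['C']=-M.T@np.array(d['tvec'],float).ravel()
    return d
def ray(d,u,v):
    x=np.array([(u-d['cx'])/d['fx'],(v-d['cy'])/d['fy']]); p=x.copy()
    for _ in range(20): p=x/(1+d['k1']*(p@p))
    return d['Rc']@np.array([p[0],p[1],1.])
def onz(d,u,v,z):
    r=ray(d,u,v); return d['C']+r*(z-d['C'][2])/r[2]
def proj(d,P):
    c=d['Rc'].T@(np.array(P,float)-d['C']); p=c[:2]/c[2]; p=p*(1+d['k1']*(p@p)); return p*[d['fx'],d['fy']]+[d['cx'],d['cy']]
E
python3 - <<'E'
from h import *
import pickle
for n in ['scene','side','wrist']:
    d=grab(n); cv2.imwrite(f'pics/{n}0.png',d['frame']); pickle.dump(d,open(n+'0.pkl','wb')); print(n,d['C'],d['Rc'][:,2],d['fx'],d['k1'])
print(manip.get_state())
E
```

```text
scene [-0.30357215  0.73716578  0.77337592] [ 0.65980289 -0.50457913 -0.55683036] 448.51253596804486 -0.08898904303546769
side [ 0.30691675 -0.92956745  0.84515808] [ 0.17776621  0.77561647 -0.60565524] 483.06420496244044 -0.13723105895780724
wrist [ 0.31635827 -0.48584713  0.37301424] [-0.25844153 -0.12409768 -0.95802283] 339.9348602856591 -0.04058191764875119
{'clock': 0.15, 'qpos': array([-1.24204422e+00,  2.76478064e-01,  1.50581028e+00, -2.05333109e-06,
        1.36066791e+00, -1.21006870e-01]), 'qd': array([ 0.00091841, -0.00197026, -0.00472231, -0.0007236 , -0.00020457,
       -0.00191227]), 'effort': array([ 1.33504345e-03, -4.17144120e+01, -2.46031862e+01, -1.46067664e-04,
        7.61642848e-03, -2.78731545e-07]), 'position': array([ 0.24985912, -0.51749278,  0.24463501]), 'ee_rot': array([-6.78020829e-04,  9.74820713e-01,  2.22989042e-01, -7.16915671e-05]), 'contact_force': array([0.57679562, 0.76349523, 0.35909081]), 'moment': array([-0.02513212,  0.01166862,  0.01944441]), 'width': 0.08537942960064938}
```

View pics/scene0.png

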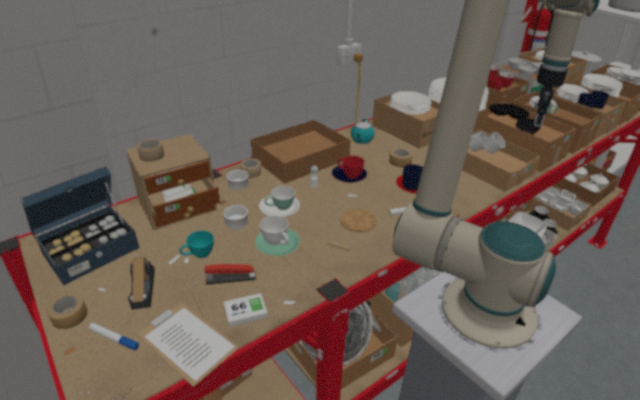

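View pics/side0.png

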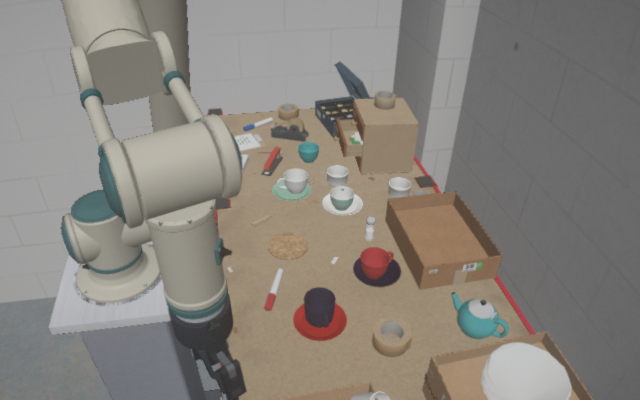

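The scene picture shows the mint saucer (278,240) holding the white cup, white (280,205) holding mint, navy (350,172) holding red and red (410,183) holding navy. The coaster is at (358,220) and the shaker at (314,175). The side view agrees, and the decoys are a turquoise cup at (308,152) and spare white cups.

```bash
python3 - <<'E'
from h import *
import pickle
d=pickle.load(open('side0.pkl','rb')); e=pickle.load(open('scene0.pkl','rb'))
for n,(u,v,z) in dict(mint=(292,188,.01),white=(342,203,.01),navy=(377,268,.01),red=(320,319,.01),coaster=(287,246,.006),shaker=(370,237,0)).items(): 
    print(n,onz(d,u,v,z).round(3))
for n,(u,v,z) in dict(mint=(278,240,.01),white=(280,205,.01),navy=(350,172,.01),red=(412,183,.01),coaster=(358,220,.006),shaker=(314,187,0)).items(): 
    print(n,onz(e,u,v,z).round(3))
a=cv2.resize(d['frame'][160:345,265:415],None,fx=3.2,fy=3.2,interpolation=cv2.INTER_CUBIC)
cv2.imwrite('pics/sidec.png',a)
E
```

```text
mint [0.481 0.268 0.01 ]
white [0.613 0.166 0.01 ]
navy [ 0.634 -0.114  0.01 ]
red [ 0.462 -0.247  0.01 ]
coaster [0.427 0.013 0.006]
shaker [0.654 0.015 0.   ]
mint [0.483 0.254 0.01 ]
white [0.614 0.161 0.01 ]
navy [ 0.636 -0.131  0.01 ]
red [ 0.468 -0.248  0.01 ]
coaster [0.427 0.02  0.006]
shaker [0.646 0.011 0.   ]
```

View pics/sidec.png

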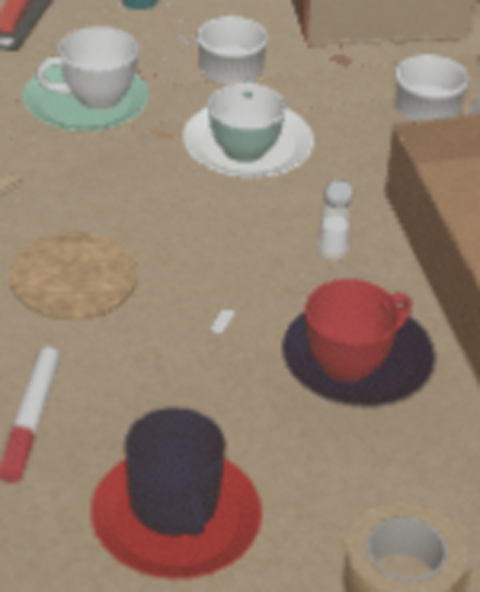

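The crop shows the handles: white towards -x, red +x (slightly +y), navy -y (slightly +x), mint probably +y. I'll keep the tool square to the world axes and pinch each rim on its ±y side.

Emit:
step_arm(moves=[0.1, -0.05, -0.1, 0.05, 0, 0.4, -0.25, -0.21, 0.1, 0, 0.4, -0.25, -0.21, 0.143, 0, 0.4, -0.25, -0.21, 0.143, 0, 0.4, -0.25, -0.21, 0.143, 0], force=40)

```text
clock: 0.65
position: [0.3698, -0.3272, 0.3463]
ee_rot: [-0.0, 1.0, -0.0, 0.0]
contact_force: [0.3, -1.0, 0.1]
width: 0.0427
```

Emit:
step_arm(moves=[0.3, -0.4, 0, 0, 0, 0.3, -0.4, 0, 0, 0, 0.3, -0.4, 0, 0, 0, 0.3, -0.4, 0, 0, 0, 0.3, -0.4, 0, 0, 0])

```text
clock: 1.15
position: [0.52, -0.1269, 0.3458]
ee_rot: [0.0, 1.0, 0.0, -0.0]
contact_force: [1.0, -1.3, -0.2]
width: 0.043
```

```bash
python3 - <<'E'
from h import *
import pickle
d=grab('wrist'); cv2.imwrite('pics/w1.png',d['frame']); pickle.dump(d,open('w1.pkl','wb')); print(d['state']['position'],d['C'],d['Rc'].round(3))
E
```

```text
[ 0.51995622 -0.12694787  0.34575387] [ 0.59361985 -0.12679691  0.4742412 ] [[ 0.002 -0.958 -0.287]
 [-1.    -0.002 -0.002]
 [ 0.001  0.287 -0.958]]
```

View pics/w1.png

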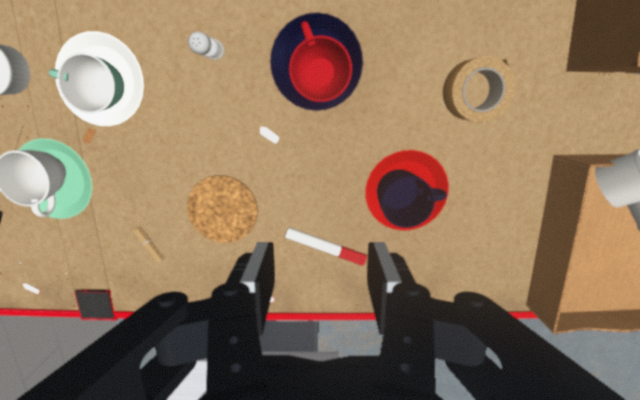

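The wrist view shows everything: red cup (320,68), navy mug (405,197), mint cup (88,83), white cup (28,178), coaster (222,208), shaker (205,45). It confirms the handles: mint +y, white -x, red +x, navy -y. Next I measure by masks.

```bash
cat >> h.py <<'E'
from scipy.optimize import least_squares
def mask(d,name):
    f=cv2.GaussianBlur(d['frame'],(3,3),0); H,S,V=[c.astype(int) for c in cv2.split(cv2.cvtColor(f,cv2.COLOR_BGR2HSV))]
    return {'red':((H<6)|(H>172))&(S>150)&(V>60),'navy':((H>105)&(H<160)&(V<90)&(S>50)),'mint':(H>65)&(H<95)&(S>50)&(S<170),
     'white':(S<45)&(V>110),'cork':(H>8)&(H<22)&(S>110)}[name].astype(np.uint8)*255
def circ(d,m,z,r,c0,hull=True,win=.075):
    """fit circle of known radius to outer contour of mask near c0 (world xy)"""
    yy,xx=np.nonzero(m); 
    cs,_=cv2.findContours(m,cv2.RETR_LIST,cv2.CHAIN_APPROX_NONE); P=[]
    for c in cs:
        if len(c)<15: continue
        P.append(np.array([onz(d,u,v,z)[:2] for u,v in c[:,0]]))
    P=np.vstack(P); P=P[np.linalg.norm(P-c0,axis=1)<win]
    if hull: P=cv2.convexHull(P.astype(np.float32))[:,0]
    res=lambda p:np.linalg.norm(P-p,axis=1)-r
    s=least_squares(res,c0,loss='cauchy',f_scale=.0015)
    return s.x.round(4), round(float(np.median(abs(s.fun)))*1000,2), len(P)
E
python3 - <<'E'
from h import *
import pickle
d=pickle.load(open('w1.pkl','rb'))
for n,c in dict(mint=(.482,.262),white=(.613,.164),navy=(.635,-.12),red=(.465,-.248)).items():
    print('saucer',n,circ(d,mask(d,n),.013,.06,np.array(c)))
print('coaster',circ(d,mask(d,'cork'),.006,.052,np.array((.427,.015))))
print('red cup',circ(d,mask(d,'red'),.062,.036,onz(d,320,69,.062)[:2],False,.06))
print('navy cup',circ(d,mask(d,'navy'),.068,.034,onz(d,405,197,.068)[:2],False,.06))
print('mint~',onz(d,88,83,.056),'white~',onz(d,28,179,.062),'shaker', onz(d,200,42,.07))
for e in (d,pickle.load(open('side0.pkl','rb'))):
  print(circ(e,mask(e,'red'),.013,.06,np.array((.465,-.248))),circ(e,mask(e,'navy'),.013,.06,np.array((.635,-.12))),circ(e,mask(e,'mint'),.013,.06,np.array((.482,.262))))
E
```

```text
saucer mint (array([0.4786, 0.261 ]), 0.51, 62)
saucer white (array([0.6142, 0.1642]), 0.33, 81)
saucer navy (array([ 0.636 , -0.1212]), 0.94, 72)
saucer red (array([ 0.4627, -0.2512]), 0.61, 72)
coaster (array([0.4322, 0.0164]), 0.46, 58)
red cup (array([ 0.6215, -0.1271]), 0.33, 211)
navy cup (array([ 0.463 , -0.2382]), 2.86, 155)
mint~ [0.60836065 0.15032843 0.056     ] white~ [0.49192147 0.24887711 0.062     ] shaker [0.64981847 0.00608738 0.07      ]
(array([ 0.4627, -0.2512]), 0.61, 72) (array([ 0.636 , -0.1212]), 0.94, 72) (array([0.4786, 0.261 ]), 0.51, 62)Traceback (most recent call last):
  File "<stdin>", line 11, in <module>
  File "h.py", line 32, in circ
    P=np.vstack(P); P=P[np.linalg.norm(P-c0,axis=1)<win]
    return _nx.concatenate(arrs, 0, dtype=dtype, casting=casting)
           ~~~~~~~~~~~~~~~^^^^^^^^^^^^^^^^^^^^^^^^^^^^^^^^^^^^^^^
ValueError: need at least one array to concatenate
```

Emit:
step_arm(moves=[0.203, 0.066, 0.4, 0, 0, 0.203, 0.066, 0.4, 0, 0, 0.203, 0.066, 0.4, 0, 0, 0.203, 0.066, 0.4, 0, 0, 0.203, 0.066, 0.4, 0, 0])

```text
clock: 1.7
position: [0.6201, -0.1618, 0.141]
ee_rot: [-0.001, 1.0, 0.0, -0.003]
contact_force: [-1.5, 1.0, -0.1]
width: 0.0426
```

```bash
python3 - <<'E'
from h import *
d=grab('wrist'); cv2.imwrite('pics/w2.png',d['frame']); print(d['state']['position'])
print('red cup',circ(d,mask(d,'red'),.062,.036,np.array([.6215,-.127]),False,.06))
E
```

```text
[ 0.62006257 -0.16175992  0.14101405]
red cup (array([ 0.6232, -0.1273]), 0.54, 376)
```

View pics/w2.png

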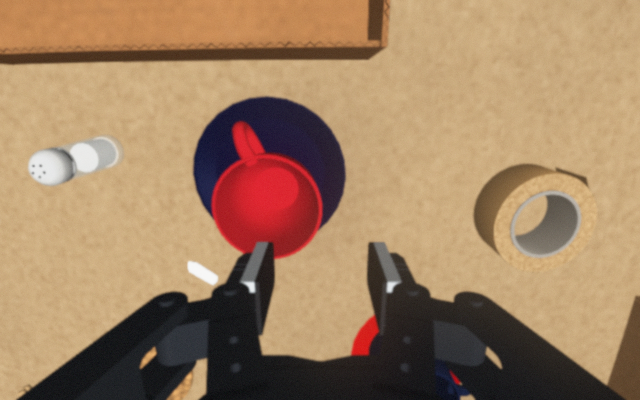

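The red cup is squarely below, centre (.623,-.127). I'll descend and pinch the -y wall.

Emit:
step_arm(moves=[0.003, 0, 0.1, 0, 0, 0.003, 0, 0.17, 0, 0, 0.003, 0, 0.192, 0, 0, 0.003, 0, 0.192, 0, 0, 0.003, 0, 0.192, 0, 0])

```text
clock: 2.25
position: [0.6235, -0.1624, 0.0518]
ee_rot: [0.001, 1.0, 0.0, 0.002]
contact_force: [0.3, -0.4, 0.7]
width: 0.0426
```

Emit:
step_arm(moves=[0, 0, 0, 0, 0.5, 0, 0, 0, 0, 1, 0, 0, 0, 0, 1, 0, 0, 0, 0, 1, 0, 0, 0, 0, 1], force=40)

```text
clock: 2.75
position: [0.623, -0.1592, 0.053]
ee_rot: [-0.002, 1.0, -0.0, 0.001]
contact_force: [-2.3, 6.4, 12.2]
width: 0.006
```

Emit:
step_arm(moves=[0, 0, 0, 0, 1, 0, 0, 0, 0, 1, 0, 0, -0.02, 0, 1, 0, 0, -0.04, 0, 1, 0, 0, -0.06, 0, 1])

```text
clock: 3.25
position: [0.6223, -0.1622, 0.0807]
ee_rot: [0.0, 1.0, 0.0, 0.0]
contact_force: [0.9, -0.2, -1.5]
width: 0.0045
```

```bash
python3 - <<'E'
from h import *
d=grab('wrist'); cv2.imwrite('pics/w3.png',d['frame']); print(d['state']['position'],d['state']['width'])
e=grab('side'); cv2.imwrite('pics/s3.png',np.vstack([d['frame'],cv2.resize(e['frame'][180:345,265:529],(640,400))])[:, :])
E
python3 -c "
import cv2;a=cv2.imread('pics/s3.png');cv2.imwrite('pics/s3b.png',cv2.resize(a,(480,600)))"
```

```text
[ 0.62230128 -0.16221656  0.08070498] 0.0044664181987933175
```

View pics/s3b.png

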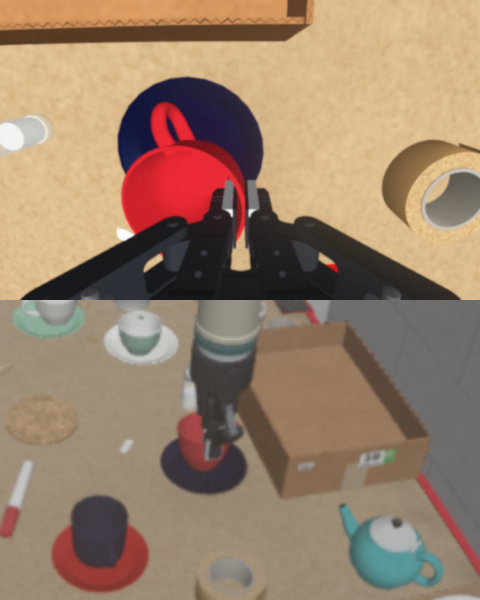

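The red cup is held and lifted, upright. Now over to the coaster.

Emit:
step_arm(moves=[0, 0, -0.1, 0, 1, -0.1, -0.07, -0.16, 0, 1, -0.2, -0.14, -0.16, 0, 1, -0.28, -0.21, -0.16, 0, 1, -0.35, -0.26, -0.16, 0, 1])

```text
clock: 3.85
position: [0.4644, -0.0453, 0.1595]
ee_rot: [0.0, 1.0, -0.0, 0.0]
contact_force: [0.3, 1.0, -1.8]
width: 0.0044
```

Emit:
step_arm(moves=[-0.032, -0.025, 0, 0, 1, -0.032, -0.025, 0.1, 0, 1, -0.032, -0.025, 0.16, 0, 1, -0.032, -0.025, 0.16, 0, 1, -0.032, -0.025, 0.16, 0, 1])

```text
clock: 4.35
position: [0.4501, -0.0338, 0.0796]
ee_rot: [0.0, 1.0, 0.0, -0.0]
contact_force: [-0.0, 0.3, -1.5]
width: 0.0045
```

```bash
python3 - <<'E'
from h import *
d=grab('wrist'); p=d['state']['position']; print(p,d['state']['width'])
z=.062+p[2]-.053
m=mask(d,'red'); 
c=circ(d,m,z,.036,p[:2]+[0,.034],False,.06); print(c, c[0]-p[:2])
E
```

```text
[ 0.45012065 -0.03379835  0.07959522] 0.004473983205082669
(array([ 0.4599, -0.0012]), 5.31, 727) [0.00977935 0.03259835]
```

Emit:
step_arm(moves=[-0.036, -0.032, 0, 0, 1, -0.036, -0.032, 0.02, 0, 1, -0.036, -0.032, 0.04, 0, 1, -0.036, -0.032, 0.05, 0, 1, -0.036, -0.032, 0.05, 0, 1])

```text
clock: 4.9
position: [0.4346, -0.0201, 0.0567]
ee_rot: [0.002, 1.0, 0.001, 0.002]
contact_force: [-3.2, -6.4, 21.8]
width: 0.0048
```

```bash
python3 - <<'E'
from h import *
d=grab('wrist'); e=grab('side'); g=grab('scene'); p=d['state']['position']; print(p,d['state']['contact_force'])
v=lambda a:cv2.resize(a,(400,250))
u,w=proj(e,[.43,.015,.03]).astype(int); u2,w2=proj(g,[.43,.015,.03]).astype(int)
cv2.imwrite('pics/m4.png',np.vstack([np.hstack([v(d['frame']),v(e['frame'][w-50:w+50,u-80:u+80])]),np.hstack([v(g['frame'][w2-50:w2+50,u2-80:u2+80]),np.zeros((250,400,3),np.uint8)])]))
E
```

```text
[ 0.43458964 -0.02006759  0.05670483] [-3.23293155 -6.38424096 21.76349229]
```

View pics/m4.png

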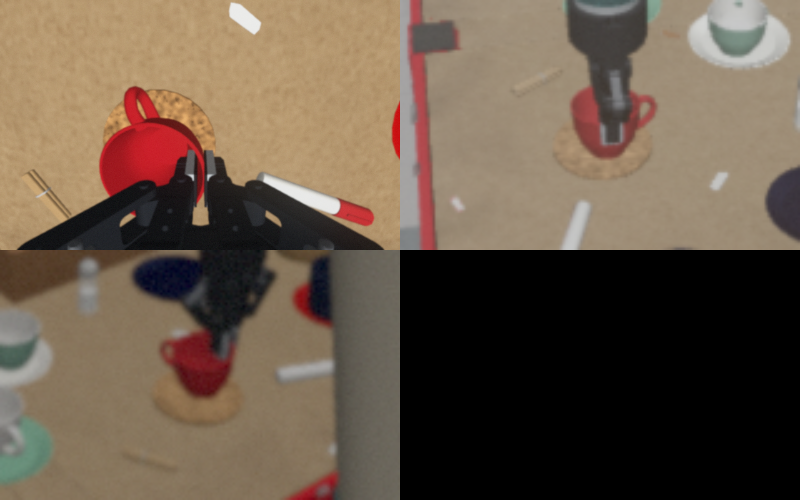

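The cup is on the coaster (contact 22 N). Opening and rising.

Emit:
step_arm(moves=[0, 0, -0.002, 0, 0.6, 0, 0, -0.002, 0, 0, 0, 0, -0.002, 0, 0, 0, 0, -0.06, 0, 0, 0, 0, -0.15, 0, 0])

```text
clock: 5.55
position: [0.4299, -0.0172, 0.1279]
ee_rot: [-0.001, 1.0, 0.0, -0.004]
contact_force: [0.7, -0.7, 0.2]
width: 0.0427
```

Emit:
step_arm(moves=[0, 0, -0.1, 0, 0, 0.03, 0.1, -0.2, 0, 0, 0.05, 0.2, -0.2, 0, 0, 0.05, 0.3, -0.2, 0, 0, 0.05, 0.35, -0.2, 0, 0])

```text
clock: 6.05
position: [0.458, -0.195, 0.2302]
ee_rot: [0.001, 1.0, 0.0, 0.001]
contact_force: [0.6, 0.4, -1.1]
width: 0.0427
```

```bash
python3 - <<'E'
from h import *
d=grab('wrist'); p=d['state']['position']; cv2.imwrite('pics/w5.png',d['frame'])
print(p)
print(circ(d,mask(d,'red'),.062,.036,np.array([.432,.014]),False,.06),circ(d,mask(d,'cork'),.006,.052,np.array((.427,.015))))
print(circ(d,mask(d,'navy'),.068,.034,np.array([.463,-.24]),False,.06))
print(circ(d,mask(d,'navy'),.013,.06,np.array([.636,-.12])),circ(d,mask(d,'red'),.013,.06,np.array([.463,-.25])))
E
```

```text
[ 0.4579784  -0.1950161   0.23024762]
(array([0.4357, 0.0054]), 2.61, 295) (array([0.4324, 0.0153]), 0.31, 62)
(array([ 0.4655, -0.2395]), 3.55, 377)
(array([ 0.6349, -0.1215]), 0.35, 52) (array([ 0.4622, -0.2495]), 1.13, 54)
```

View pics/w5.png

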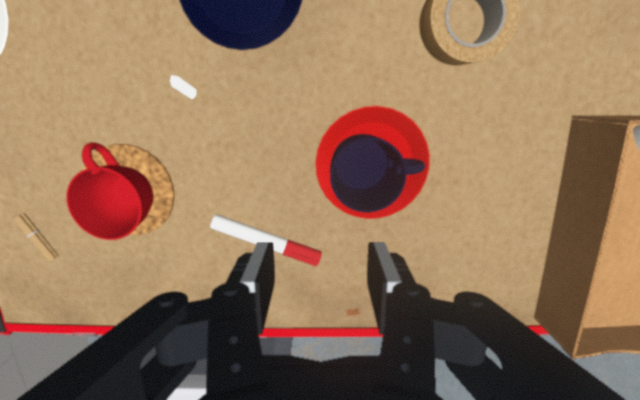

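The picture shows the red cup standing on the coaster (rim about (105,203)) and the navy mug rim at about (368,173) on the red saucer with its handle to -y.

```bash
python3 - <<'E'
from h import *
d=grab('wrist'); print(d['state']['position'])
for z,c,(a,b,x,y) in ((.068,'navy',(300,120,440,230)),(.062,'red',(40,120,170,260))):
    m=mask(d,c); k=np.zeros_like(m); k[b:y,a:x]=m[b:y,a:x]
    k=cv2.morphologyEx(k,cv2.MORPH_CLOSE,np.ones((5,5),np.uint8)); k=cv2.morphologyEx(k,cv2.MORPH_OPEN,cv2.getStructuringElement(2,(31,31)))
    xs=np.nonzero(k.any(0))[0]; ys=np.nonzero(k.any(1))[0]; print(c,xs[[0,-1]],ys[[0,-1]])
    print(circ(d,k,z,.034 if c=='navy' else .036,onz(d,xs.mean(),ys.mean(),z)[:2],False,.08), onz(d,xs.mean(),ys.mean(),z))
E
```

```text
[ 0.45850455 -0.20190607  0.22984303]
navy [323 379] [138 196]
(array([ 0.4639, -0.2393]), 3.35, 164) [ 0.4715028  -0.23024553  0.068     ]
red [ 57 143] [166 241]
(array([0.4353, 0.0054]), 0.84, 225) [0.43696355 0.00062072 0.062     ]
```

Emit:
step_arm(moves=[0.01, 0.01, 0.1, 0, 0, 0.01, 0.01, 0.15, 0, 0, 0.01, 0.01, 0.15, 0, 0, 0.01, 0.01, 0.15, 0, 0, 0.01, 0.01, 0.15, 0, 0])

```text
clock: 6.65
position: [0.4632, -0.1977, 0.156]
ee_rot: [0.001, 1.0, 0.001, 0.001]
contact_force: [0.3, -0.9, 0.5]
width: 0.0428
```

```bash
python3 - <<'E'
from h import *
d=grab('wrist'); p=d['state']['position']; print(p)
f=d['frame']; B,G,Rr=[f[...,i].astype(int) for i in range(3)]
m=((B>=Rr)&(Rr<70)).astype(np.uint8)*255; m[240:]=0; m[:,:250]=0; m[:,520:]=0
k=cv2.morphologyEx(m,cv2.MORPH_CLOSE,np.ones((5,5),np.uint8)); k=cv2.morphologyEx(k,cv2.MORPH_OPEN,cv2.getStructuringElement(2,(41,41)))
print(circ(d,k,.068,.034,np.array([.464,-.239]),False,.06))
c=circ(d,k,.068,.034,np.array([.464,-.239]),False,.06)[0]
for t in np.linspace(0,6.28,60): cv2.circle(f,tuple(proj(d,[c[0]+.034*np.cos(t),c[1]+.034*np.sin(t),.068]).astype(int)),1,(0,255,0),-1)
cs,_=cv2.findContours(k,0,1); cv2.drawContours(f,cs,-1,(255,255,0),1)
cv2.imwrite('pics/w6.png',f)
E
```

```text
[ 0.46324508 -0.19769327  0.1560325 ]
(array([ 0.4635, -0.2388]), 4.81, 237)
```

View pics/w6.png

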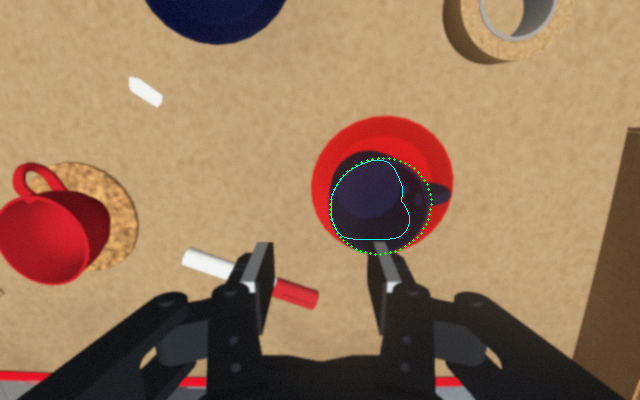

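Emit:
step_arm(moves=[0.0, 0.016, 0.06, 0, 0, 0.0, 0.016, 0.12, 0, 0, 0, 0.016, 0.12, 0, 0, 0, 0.016, 0.12, 0, 0, 0, 0.016, 0.12, 0, 0])

```text
clock: 7.2
position: [0.4634, -0.2062, 0.0964]
ee_rot: [0.001, 1.0, 0.0, 0.002]
contact_force: [0.1, 0.6, 0.2]
width: 0.0426
```

Emit:
step_arm(moves=[0.0, 0, 0.04, 0, 0, 0, 0, 0.08, 0, 0, 0, 0, 0.08, 0, 0, 0, 0, 0.08, 0, 0.5, 0, 0, 0.08, 0, 1])

```text
clock: 7.7
position: [0.4632, -0.2062, 0.056]
ee_rot: [0.001, 1.0, 0.0, 0.001]
contact_force: [0.4, -0.0, 0.7]
width: 0.0147
```

Emit:
step_arm(moves=[0, 0, 0, 0, 1, 0, 0, 0, 0, 1, 0, 0, 0, 0, 1, 0, 0, 0, 0, 1, 0, 0, 0, 0, 1])

```text
clock: 8.2
position: [0.4632, -0.2066, 0.0566]
ee_rot: [0.001, 1.0, 0.0, 0.002]
contact_force: [-1.6, -0.3, 7.3]
width: 0.0047
```

Emit:
step_arm(moves=[0, 0, -0.02, 0, 1, 0, 0, -0.05, 0, 1, 0, 0, -0.12, 0, 1, 0, 0, -0.2, 0, 1, 0, 0, -0.2, 0, 1])

```text
clock: 8.7
position: [0.4654, -0.2074, 0.1603]
ee_rot: [0.003, 1.0, 0.0, 0.005]
contact_force: [1.6, -0.9, -2.2]
width: 0.004
```

Emit:
step_arm(moves=[0.1, -0.06, 0, 0, 1, 0.2, -0.14, 0, 0, 1, 0.3, -0.2, 0, 0, 1, 0.34, -0.234, 0, 0, 1, 0.34, -0.234, 0, 0, 1])

```text
clock: 9.2
position: [0.6362, -0.0846, 0.1537]
ee_rot: [-0.001, 1.0, 0.002, 0.002]
contact_force: [-0.5, -0.4, -1.5]
width: 0.0041
```

```bash
python3 - <<'E'
from h import *
d=grab('wrist'); e=grab('side'); p=d['state']['position']; print(p,d['state']['contact_force'],d['state']['width'])
u,w=proj(e,[.635,-.12,.1]).astype(int)
cv2.imwrite('pics/m7.png',np.vstack([cv2.resize(d['frame'],(480,300)),cv2.resize(e['frame'][w-50:w+50,u-80:u+80],(480,300))]))
E
```

```text
[ 0.63624982 -0.08461243  0.1536886 ] [-0.46533275 -0.40174624 -1.54706234] 0.004104985106099121
```

View pics/m7.png

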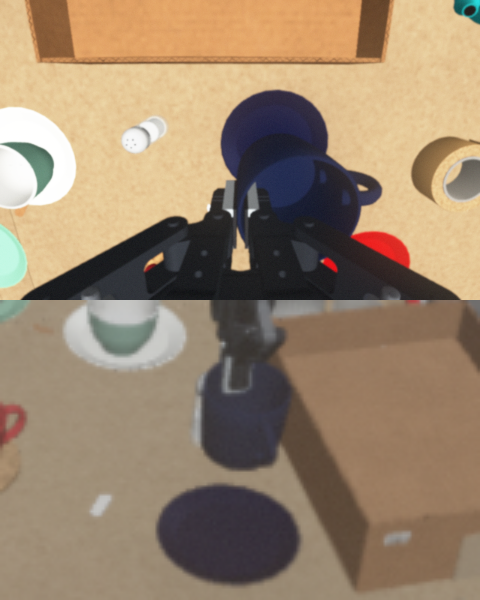

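Navy mug held upright; the navy saucer is below it. Lowering.

Emit:
step_arm(moves=[0.003, 0, 0.08, 0, 1, 0.003, 0, 0.14, 0, 1, 0.003, 0, 0.17, 0, 1, 0.003, 0, 0.18, 0, 1, 0.003, 0, 0.18, 0, 1])

```text
clock: 9.8
position: [0.632, -0.0893, 0.064]
ee_rot: [-0.0, 1.0, -0.0, -0.001]
contact_force: [0.7, 0.7, -1.5]
width: 0.0038
```

Emit:
step_arm(moves=[0, 0, 0.004, 0, 1, 0, 0, 0.008, 0, 1, 0, 0, 0.012, 0, 1, 0, 0, 0.014, 0, 1, 0, 0, 0.014, 0, 1])

```text
clock: 10.3
position: [0.6341, -0.0882, 0.0585]
ee_rot: [-0.0, 1.0, 0.0, 0.001]
contact_force: [-0.3, 1.2, 4.2]
width: 0.0043
```

Contact at 4 N. Release, rise and look.

Emit:
step_arm(moves=[0, 0, 0, 0, 0.6, 0, 0, 0, 0, 0, 0, 0, 0, 0, 0, 0, 0, -0.06, 0, 0, 0, 0, -0.15, 0, 0])

```text
clock: 10.8
position: [0.6312, -0.0881, 0.1299]
ee_rot: [-0.001, 1.0, 0.0, -0.004]
contact_force: [1.2, 0.0, -0.2]
width: 0.0427
```

Emit:
step_arm(moves=[-0.1, -0.04, -0.1, 0, 0, -0.2, -0.06, -0.2, 0, 0, -0.2, -0.06, -0.2, 0, 0, -0.2, -0.06, -0.2, 0, 0, -0.2, -0.06, -0.2, 0, 0])

```text
clock: 11.3
position: [0.5337, -0.0586, 0.2335]
ee_rot: [0.001, 1.0, 0.0, 0.002]
contact_force: [-0.5, 0.3, -0.1]
width: 0.0426
```

```bash
python3 - <<'E'
from h import *
d=grab('wrist'); p=d['state']['position']; print(p)
f=d['frame'].copy(); 
m=mask(d,'red'); print('red saucer',circ(d,m,.013,.06,np.array([.463,-.25])))
k=cv2.morphologyEx(m,cv2.MORPH_OPEN,cv2.getStructuringElement(2,(25,25)))
c=circ(d,k,.062,.036,np.array([.435,.005]),False,.07); print('red cup',c); c=c[0]
for t in np.linspace(0,6.28,60):
    cv2.circle(f,tuple(proj(d,[c[0]+.036*np.cos(t),c[1]+.036*np.sin(t),.062]).astype(int)),1,(0,255,0),-1)
    cv2.circle(f,tuple(proj(d,[.6355+.034*np.cos(t),-.1213+.034*np.sin(t),.068]).astype(int)),1,(0,255,0),-1)
cv2.imwrite('pics/w8.png',f)
E
```

```text
[ 0.53366282 -0.05861811  0.2335213 ]
red saucer (array([ 0.4625, -0.2508]), 0.72, 75)
red cup (array([0.435, 0.005]), nan, 0)
  return _methods._mean(a, axis=axis, dtype=dtype,
  ret = ret.dtype.type(ret / rcount)
```

View pics/w8.png

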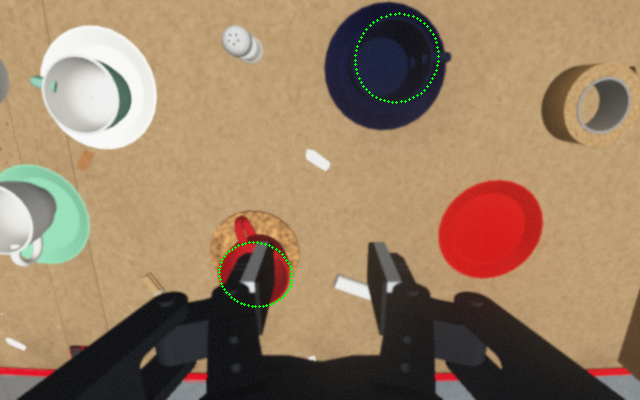

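The picture shows the empty red saucer, the navy mug on its saucer, and the red cup where expected on the coaster. The taper makes a held cup tilt about 14°, so it ends about 10 mm towards the gripped side; I'll allow for that.

Emit:
step_arm(moves=[-0.197, -0.058, 0.1, 0, 0, -0.197, -0.058, 0.2, 0, 0, -0.197, -0.058, 0.2, 0, 0, -0.197, -0.058, 0.2, 0, 0, -0.197, -0.058, 0.2, 0, 0])

```text
clock: 11.85
position: [0.4342, -0.0295, 0.1306]
ee_rot: [-0.0, 1.0, 0.0, -0.002]
contact_force: [0.5, 0.5, 1.2]
width: 0.0429
```

```bash
python3 - <<'E'
from h import *
d=grab('wrist'); print(d['state']['position'])
m=mask(d,'red'); m=cv2.morphologyEx(m,cv2.MORPH_OPEN,cv2.getStructuringElement(2,(25,25)))
print('red cup',circ(d,m,.062,.036,np.array([.435,.005]),False,.06))
e=grab('side'); m=mask(e,'red'); m=cv2.morphologyEx(m,cv2.MORPH_OPEN,cv2.getStructuringElement(2,(9,9)))
cs,_=cv2.findContours(m,0,1)
for c in cs:
    x,y,w,h=cv2.boundingRect(c); print(x,y,w,h,onz(e,x+w/2,y+h/2,.033).round(3)) if w>12 else 0
E
```

```text
[ 0.43415685 -0.02945857  0.13058631]
red cup (array([0.4361, 0.0075]), 0.99, 362)
295 301 51 38 [ 0.458 -0.268  0.033]
```

Emit:
step_arm(moves=[0.003, -0.004, 0.08, 0, 0, 0.003, -0.004, 0.15, 0, 0, 0.003, -0.004, 0.158, 0, 0, 0.003, -0.004, 0.158, 0, 0, 0.003, -0.004, 0.158, 0, 0.5])

```text
clock: 12.45
position: [0.4388, -0.0282, 0.055]
ee_rot: [0.0, 1.0, 0.0, 0.002]
contact_force: [-0.3, -0.6, 0.1]
width: 0.0296
```

Emit:
step_arm(moves=[0, 0, 0, 0, 1, 0, 0, 0, 0, 1, 0, 0, 0, 0, 1, 0, 0, 0, 0, 1, 0, 0, 0, 0, 1])

```text
clock: 12.95
position: [0.4376, -0.0263, 0.0556]
ee_rot: [-0.001, 1.0, -0.001, 0.002]
contact_force: [-0.1, 6.2, 11.3]
width: 0.0064
```

Emit:
step_arm(moves=[0, 0, -0.02, 0, 1, 0, 0, -0.05, 0, 1, 0, 0, -0.12, 0, 1, 0, 0, -0.2, 0, 1, 0, 0, -0.2, 0, 1])

```text
clock: 13.45
position: [0.4404, -0.0287, 0.159]
ee_rot: [0.002, 1.0, 0.0, 0.006]
contact_force: [1.6, -0.8, -1.5]
width: 0.0044
```

Emit:
step_arm(moves=[0.01, 0.06, 0, 0, 1, 0.03, 0.15, 0, 0, 1, 0.05, 0.25, 0, 0, 1, 0.05, 0.34, 0, 0, 1, 0.05, 0.41, 0, 0, 1])

```text
clock: 13.95
position: [0.4614, -0.2355, 0.1533]
ee_rot: [0.001, 1.0, -0.0, 0.0]
contact_force: [-0.2, 0.5, -2.3]
width: 0.0046
```

Emit:
step_arm(moves=[0, 0.05, 0, 0, 1, 0, 0.08, 0.04, 0, 1, 0, 0.086, 0.1, 0, 1, 0, 0.086, 0.16, 0, 1, 0, 0.086, 0.16, 0, 1])

```text
clock: 14.45
position: [0.4583, -0.2737, 0.0697]
ee_rot: [-0.003, 1.0, 0.0, -0.004]
contact_force: [-0.2, -0.0, -2.7]
width: 0.0047
```

Emit:
step_arm(moves=[0, 0, 0, 0, 1, 0, 0, 0.006, 0, 1, 0, 0, 0.012, 0, 1, 0, 0, 0.018, 0, 1, 0, 0, 0.022, 0, 1])

```text
clock: 14.95
position: [0.4619, -0.2757, 0.0629]
ee_rot: [0.001, 1.0, 0.0, 0.0]
contact_force: [-0.8, -2.1, 1.9]
width: 0.0048
```

Emit:
step_arm(moves=[0, 0, 0.004, 0, 1, 0, 0, 0.008, 0, 1, 0, 0, 0.008, 0, 0.7, 0, 0, 0.004, 0, 0.3, 0, 0, 0, 0, 0])

```text
clock: 15.45
position: [0.4614, -0.2751, 0.0625]
ee_rot: [-0.0, 1.0, 0.0, -0.0]
contact_force: [0.1, 0.1, -0.5]
width: 0.0411
```

Emit:
step_arm(moves=[0, 0, 0, 0, 0, 0, 0, -0.06, 0, 0, 0, 0, -0.15, 0, 0, 0, 0.06, -0.25, 0, 0, 0, 0.06, -0.25, 0, 0])

```text
clock: 15.95
position: [0.4645, -0.3095, 0.1931]
ee_rot: [0.004, 1.0, 0.0, 0.004]
contact_force: [0.6, -0.6, -0.6]
width: 0.043
```

```bash
python3 - <<'E'
from h import *
d=grab('wrist'); print(d['state']['position']); cv2.imwrite('pics/w9.png',d['frame'])
g=grab('scene'); cv2.imwrite('pics/g9.png',g['frame'])
e=grab('side'); cv2.imwrite('pics/e9.png',e['frame'])
u,w=proj(e,[.46,-.25,.03]).astype(int)
cv2.imwrite('pics/m9.png',np.vstack([cv2.resize(d['frame'],(480,300)),cv2.resize(e['frame'][w-100:w+75,u-120:u+160],(480,300))]))
E
```

```text
[ 0.46454423 -0.30950356  0.19305412]
```

View pics/m9.png

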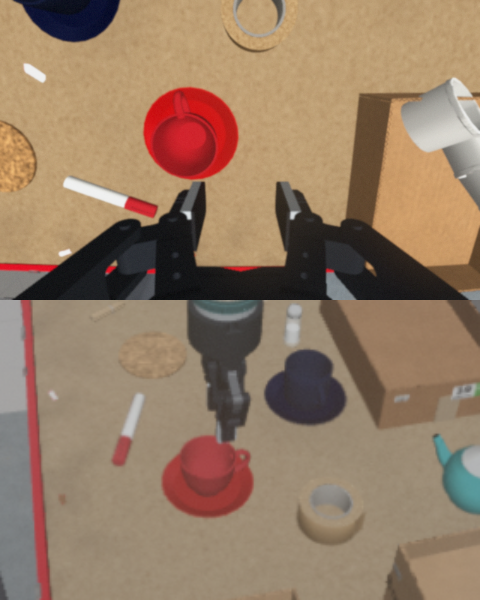

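Red cup and navy mug are both upright on their own saucers, red rim about (246,197) in the wrist view. Quantifying both: foot and rim from the side view, rim from the wrist view.

```bash
python3 - <<'E'
from h import *
d=grab('wrist'); print(d['state']['position'])
f=d['frame'].copy()
p=onz(d,246,197,.062); print('red rim wrist',p)
e=grab('side'); f=cv2.resize(e['frame'][200:360,270:430],None,fx=3.5,fy=3.5,interpolation=cv2.INTER_CUBIC)
def dr(c,r,z,col):
    for t in np.linspace(0,6.28,50):
        q=(proj(e,[c[0]+r*np.cos(t),c[1]+r*np.sin(t),z])-[270,200])*3.5; cv2.circle(f,tuple(q.astype(int)),1,col,-1)
dr((.4625,-.2508),.06,.013,(255,255,0)); dr((.4625,-.2508),.036,.062,(0,255,0)); dr((.4625,-.2508),.022,.006,(0,255,0))
dr((.6355,-.1213),.06,.013,(255,255,0)); dr((.6355,-.1213),.034,.068,(0,255,0)); dr((.6355,-.1213),.031,.006,(0,255,0))
cv2.imwrite('pics/e10.png',f)
E
```

```text
[ 0.46132964 -0.30523617  0.18722476]
red rim wrist [ 0.45784092 -0.24725399  0.062     ]
```

View pics/e10.png

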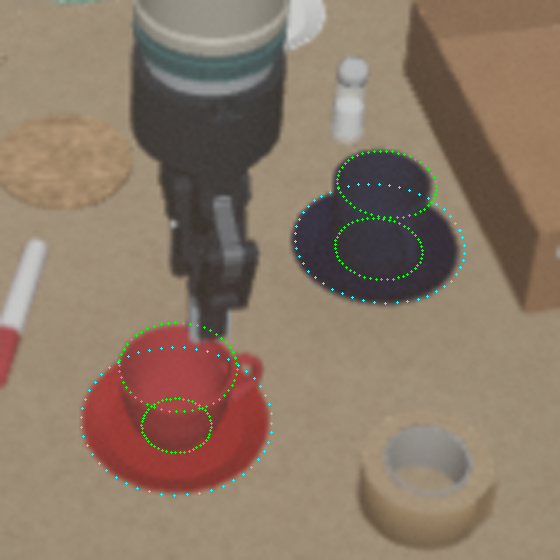

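Predicted saucer-centre circles match the red cup and navy mug to about 3 mm. On to the white and mint pair.

Emit:
step_arm(moves=[0, -0.05, -0.1, 0, 0, 0.03, -0.5, -0.13, 0, 0, 0.06, -0.5, -0.13, 0, 0, 0.09, -0.5, -0.13, 0, 0, 0.12, -0.5, -0.13, 0, 0])

```text
clock: 16.7
position: [0.5036, -0.0878, 0.2477]
ee_rot: [-0.001, 1.0, 0.0, -0.002]
contact_force: [0.7, -0.4, 0.3]
width: 0.0428
```

Emit:
step_arm(moves=[0.02, -0.5, 0, 0, 0, 0.02, -0.5, 0, 0, 0, 0.02, -0.5, 0, 0, 0, 0.02, -0.5, 0, 0, 0, 0.02, -0.5, 0, 0, 0])

```text
clock: 17.2
position: [0.5137, 0.1615, 0.2472]
ee_rot: [0.0, 1.0, 0.001, -0.002]
contact_force: [1.3, -0.3, -0.0]
width: 0.0426
```

Emit:
step_arm(moves=[0.0, 0, 0, 0, 0, 0, 0, 0, 0, 0])

```text
clock: 17.4
position: [0.5139, 0.1604, 0.2472]
ee_rot: [0.001, 1.0, 0.002, -0.002]
contact_force: [0.3, -0.6, 1.0]
width: 0.0426
```

```bash
python3 - <<'E'
from h import *
import pickle
d=grab('wrist'); print(d['state']['position']); cv2.imwrite('pics/w11.png',d['frame']); pickle.dump(d,open('w11.pkl','wb'))
for n,c in dict(mint=(.479,.261),white=(.613,.164)).items():
    print('saucer',n,circ(d,mask(d,n),.013,.06,np.array(c)))
print('coaster',circ(d,mask(d,'cork'),.006,.052,np.array((.432,.015))))
E
```

```text
[0.51387412 0.16044754 0.24724228]
saucer mint (array([0.4792, 0.2609]), 0.39, 66)
saucer white (array([0.6147, 0.1643]), 0.36, 78)
coaster (array([0.4326, 0.0183]), 0.81, 50)
```

View pics/w11.png

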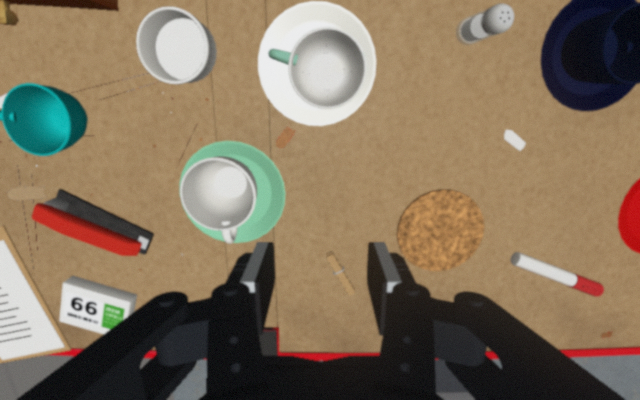

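The mint cup rim is centred near (327,67) with its handle to +y. The white cup rim is near (218,194) with its handle to -x. The spare white pot is at (175,45), so I'll grip both cups on -y.

```bash
python3 - <<'E'
from h import *
import pickle
d=pickle.load(open('w11.pkl','rb'))
print('mint',onz(d,327,67,.056),'white',onz(d,218,194,.062),'pot',onz(d,175,45,.04))
for n,c,r,z in(('mint',onz(d,327,67,.056),.035,.056),('white',onz(d,218,194,.062),.037,.062)):
    for rr in (r,):
        q=np.array([proj(d,[c[0]+rr*np.cos(t),c[1]+rr*np.sin(t),z]) for t in np.linspace(0,6.28,90)]); print(n,q.min(0),q.max(0))
g=cv2.cvtColor(d['frame'],cv2.COLOR_BGR2GRAY); ed=cv2.Canny(g,30,80)
for n,c,r,z in(('mint',onz(d,327,67,.056),.035,.056),('white',onz(d,218,194,.062),.037,.062)):
    ys,xs=np.nonzero(ed); P=np.array([onz(d,u,v,z)[:2] for u,v in zip(xs,ys) if abs(u-proj(d,c)[0])<60 and abs(v-proj(d,c)[1])<60])
    P=P[abs(np.linalg.norm(P-c[:2],axis=1)-r)<.005]
    s=least_squares(lambda p:np.linalg.norm(P-p,axis=1)-r,c[:2],loss='cauchy',f_scale=.001); print(n,s.x,len(P),np.median(abs(s.fun)))
E
```

```text
mint [0.61006112 0.15462358 0.056     ] white [0.49394564 0.25866164 0.062     ] pot [0.63044382 0.29447772 0.04      ]
mint [287.46897265  24.13811989] [366.4893354  107.50797893]
white [179.83897806 156.05233733] [256.26045047 229.54216624]
mint [0.61064884 0.15582926] 370 0.0018217463584992433
white [0.49311559 0.25918147] 585 0.0023060994216563754
```

Emit:
step_arm(moves=[-0.042, -0.127, 0.05, 0, 0, -0.042, -0.127, 0.15, 0, 0, -0.042, -0.127, 0.25, 0, 0, -0.042, -0.127, 0.25, 0, 0, -0.042, -0.127, 0.25, 0, 0])

```text
clock: 17.95
position: [0.4932, 0.2209, 0.1226]
ee_rot: [0.001, 1.0, -0.001, -0.002]
contact_force: [0.5, 0.8, 0.1]
width: 0.0427
```

Emit:
step_arm(moves=[0, 0, 0.06, 0, 0, 0, 0, 0.12, 0, 0, 0, 0, 0.136, 0, 0, 0, 0, 0.136, 0, 0, 0, 0, 0.136, 0, 0.5])

```text
clock: 18.45
position: [0.4963, 0.2226, 0.0583]
ee_rot: [-0.0, 1.0, -0.0, 0.002]
contact_force: [1.1, -0.1, -0.2]
width: 0.0295
```

Emit:
step_arm(moves=[0, 0, 0, 0, 1, 0, 0, 0, 0, 1, 0, 0, 0, 0, 1, 0, 0, 0, 0, 1, 0, 0, 0, 0, 1])

```text
clock: 18.95
position: [0.4959, 0.2249, 0.0589]
ee_rot: [-0.002, 1.0, -0.0, 0.002]
contact_force: [-1.2, 5.4, 8.6]
width: 0.0055
```

Emit:
step_arm(moves=[0, 0, -0.02, 0, 1, 0, 0, -0.05, 0, 1, 0, 0, -0.12, 0, 1, 0, 0, -0.2, 0, 1, 0, 0, -0.2, 0, 1])

```text
clock: 19.45
position: [0.498, 0.2234, 0.1624]
ee_rot: [-0.001, 1.0, 0.0, 0.006]
contact_force: [1.0, 0.1, -1.5]
width: 0.0044
```

White cup held (4.4 mm). To the coaster.

Emit:
step_arm(moves=[-0.03, 0.06, 0, 0, 1, -0.06, 0.15, 0, 0, 1, -0.1, 0.25, 0, 0, 1, -0.124, 0.34, 0, 0, 1, -0.124, 0.4, 0, 0, 1])

```text
clock: 19.95
position: [0.4289, 0.0202, 0.1558]
ee_rot: [0.001, 1.0, 0.0, -0.002]
contact_force: [-0.0, 0.4, -0.6]
width: 0.0043
```

Emit:
step_arm(moves=[0, 0.04, 0, 0, 1, 0, 0.062, 0.04, 0, 1, 0, 0.062, 0.1, 0, 1, 0, 0.062, 0.16, 0, 1, 0, 0.062, 0.164, 0, 1])

```text
clock: 20.45
position: [0.4288, -0.0083, 0.0715]
ee_rot: [-0.0, 1.0, 0.0, -0.004]
contact_force: [-0.8, 0.2, -1.7]
width: 0.0042
```

Emit:
step_arm(moves=[0, 0, 0, 0, 1, 0, 0, 0.006, 0, 1, 0, 0, 0.012, 0, 1, 0, 0, 0.018, 0, 1, 0, 0, 0.02, 0, 1])

```text
clock: 20.95
position: [0.4334, -0.0089, 0.065]
ee_rot: [0.001, 1.0, 0.001, 0.001]
contact_force: [-1.0, -3.3, 6.1]
width: 0.0045
```

Touching at 6 N. Press slightly, release, rise, then go above the mint cup.

Emit:
step_arm(moves=[0, 0, 0.004, 0, 1, 0, 0, 0.006, 0, 1, 0, 0, 0.006, 0, 0.7, 0, 0, 0.003, 0, 0.3, 0, 0, 0, 0, 0])

```text
clock: 21.45
position: [0.4324, -0.0082, 0.0644]
ee_rot: [-0.0, 1.0, 0.0, -0.0]
contact_force: [-0.1, 0.7, -0.5]
width: 0.0409
```

Emit:
step_arm(moves=[0, 0, 0, 0, 0, 0, 0, -0.06, 0, 0, 0, 0, -0.15, 0, 0, 0.1, -0.05, -0.2, 0, 0, 0.18, -0.1, -0.2, 0, 0])

```text
clock: 21.95
position: [0.5183, 0.0376, 0.1675]
ee_rot: [0.0, 1.0, -0.001, 0.003]
contact_force: [1.2, -0.9, 0.8]
width: 0.0428
```

Emit:
step_arm(moves=[0.18, -0.159, 0, 0, 0, 0.18, -0.159, 0, 0, 0, 0.18, -0.159, 0.05, 0, 0, 0.18, -0.159, 0.12, 0, 0, 0.18, -0.159, 0.12, 0, 0])

```text
clock: 22.45
position: [0.6023, 0.1178, 0.0986]
ee_rot: [0.0, 1.0, 0.001, -0.006]
contact_force: [-1.7, 0.5, 0.1]
width: 0.0426
```

```bash
python3 - <<'E'
from h import *
d=grab('wrist'); p=d['state']['position']; print(p); f=d['frame']
# mint outside region near cup -> annotated
for c,r,z in (((.6105,.155),.035,.056),((.4325,.017),.037,.062)):
    for t in np.linspace(0,6.28,60): cv2.circle(f,tuple(proj(d,[c[0]+r*np.cos(t),c[1]+r*np.sin(t),z]).astype(int)),1,(0,0,255),-1)
cv2.imwrite('pics/w12.png',f)
E
```

```text
[0.60227683 0.11782457 0.09860953]
```

View pics/w12.png

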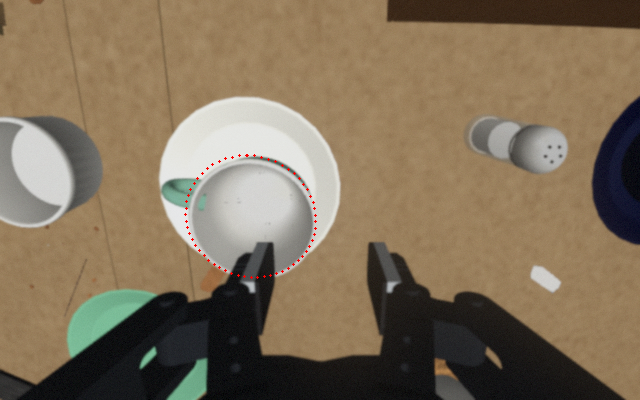

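The circle prediction fits the mint rim well, and the white cup is off to the lower right. Settling before the descent.

Emit:
step_arm(moves=[0, 0, 0, 0, 0, 0, 0, 0, 0, 0])

```text
clock: 22.7
position: [0.6069, 0.117, 0.1057]
ee_rot: [-0.0, 1.0, -0.0, 0.002]
contact_force: [-0.3, -0.0, 0.3]
width: 0.0426
```

Emit:
step_arm(moves=[0.004, -0.01, 0.0, 0, 0, 0.004, -0.01, 0.07, 0, 0, 0.004, -0.01, 0.111, 0, 0, 0.004, -0.01, 0.111, 0, 0, 0.004, -0.01, 0.111, 0, 0.5])

```text
clock: 23.2
position: [0.6086, 0.1224, 0.0492]
ee_rot: [-0.0, 1.0, 0.0, 0.001]
contact_force: [-0.3, 0.6, 0.7]
width: 0.0293
```

Emit:
step_arm(moves=[0, 0, 0, 0, 1, 0, 0, 0, 0, 1, 0, 0, 0, 0, 1, 0, 0, 0, 0, 1, 0, 0, 0, 0, 1])

```text
clock: 23.7
position: [0.6095, 0.1233, 0.0514]
ee_rot: [-0.001, 1.0, -0.0, 0.002]
contact_force: [-0.1, 1.4, 8.2]
width: 0.0054
```

Emit:
step_arm(moves=[0, 0, -0.02, 0, 1, 0, 0, -0.05, 0, 1, 0, 0, -0.12, 0, 1, 0, 0, -0.2, 0, 1, 0, 0, -0.2, 0, 1])

```text
clock: 24.2
position: [0.6121, 0.1224, 0.1552]
ee_rot: [-0.0, 1.0, 0.0, 0.007]
contact_force: [2.1, 0.5, -1.6]
width: 0.0046
```

Emit:
step_arm(moves=[0, 0, 0, 0, 1])

```text
clock: 24.3
position: [0.6086, 0.1221, 0.15]
ee_rot: [0.0, 1.0, 0.0, 0.002]
contact_force: [0.2, 0.2, -2.3]
width: 0.0047
```

Emit:
step_arm(moves=[-0.06, -0.05, 0, 0, 1, -0.13, -0.12, 0, 0, 1, -0.2, -0.18, 0, 0, 1, -0.259, -0.226, 0, 0, 1, -0.259, -0.226, 0, 0, 1])

```text
clock: 24.8
position: [0.4723, 0.2367, 0.1465]
ee_rot: [0.001, 1.0, 0.002, -0.004]
contact_force: [-0.4, -0.2, -2.0]
width: 0.0048
```

Emit:
step_arm(moves=[0, 0, 0, 0, 1, 0, 0, 0.07, 0, 1, 0, 0, 0.14, 0, 1, 0, 0, 0.168, 0, 1, 0, 0, 0.168, 0, 1])

```text
clock: 25.3
position: [0.4774, 0.2335, 0.0612]
ee_rot: [0.001, 1.0, -0.0, -0.003]
contact_force: [0.5, 0.5, -1.6]
width: 0.0047
```

Emit:
step_arm(moves=[0, 0, 0, 0, 1, 0, 0, 0.006, 0, 1, 0, 0, 0.01, 0, 1, 0, 0, 0.014, 0, 1, 0, 0, 0.014, 0, 1])

```text
clock: 25.8
position: [0.4784, 0.2352, 0.0574]
ee_rot: [0.0, 1.0, 0.0, 0.0]
contact_force: [-0.0, 0.8, -1.9]
width: 0.005
```

Emit:
step_arm(moves=[0, 0, 0.004, 0, 1, 0, 0, 0.008, 0, 1, 0, 0, 0.01, 0, 1, 0, 0, 0.01, 0, 1])

```text
clock: 26.2
position: [0.4791, 0.2341, 0.0542]
ee_rot: [0.001, 1.0, 0.001, 0.001]
contact_force: [-2.7, -7.0, 12.8]
width: 0.0046
```

Emit:
step_arm(moves=[0, 0, 0, 0, 0.7, 0, 0, 0, 0, 0.3, 0, 0, 0, 0, 0, 0, 0, 0, 0, 0, 0, 0, -0.08, 0, 0])

```text
clock: 26.7
position: [0.4746, 0.234, 0.0881]
ee_rot: [0.002, 1.0, 0.0, -0.006]
contact_force: [-0.3, -0.0, -0.5]
width: 0.0426
```

Emit:
step_arm(moves=[0, 0, -0.1, 0, 0, 0, 0.1, -0.2, 0, 0, 0, 0.2, -0.3, 0, 0, 0, 0.2, -0.3, 0, 0, 0, 0.2, -0.3, 0, 0])

```text
clock: 27.2
position: [0.4809, 0.1329, 0.2465]
ee_rot: [0.0, 1.0, -0.001, 0.005]
contact_force: [0.9, 0.7, 0.2]
width: 0.0424
```

Emit:
step_arm(moves=[0, 0, 0, 0, 0, 0, 0, 0, 0, 0])

```text
clock: 27.4
position: [0.4776, 0.1358, 0.2408]
ee_rot: [-0.0, 1.0, 0.0, -0.001]
contact_force: [0.0, 0.3, -0.7]
width: 0.0423
```

```bash
cat >> h.py <<'E'
def rim(d,c,r,z,thr=(30,80),tol=.008):
    """circle through edge points near the expected rim, iterated"""
    ed=cv2.Canny(cv2.cvtColor(d['frame'],cv2.COLOR_BGR2GRAY),*thr); ys,xs=np.nonzero(ed); u0,v0=proj(d,[*c,z]); k=(abs(xs-u0)<75)&(abs(ys-v0)<75)
    Q=np.array([onz(d,u,v,z)[:2] for u,v in zip(xs[k],ys[k])]); c=np.array(c)
    for t in (tol,tol/2,tol/3,tol/3):
        P=Q[abs(np.linalg.norm(Q-c,axis=1)-r)<t]; c=least_squares(lambda p:np.linalg.norm(P-p,axis=1)-r,c,loss='cauchy',f_scale=.001).x
    return c.round(4),len(P)
E
python3 - <<'E'
from h import *
import pickle
d=grab('wrist'); pickle.dump(d,open('w13.pkl','wb')); cv2.imwrite('pics/w13.png',d['frame']); print(d['state']['position'])
print('white',rim(d,(.4325,.017),.037,.062),'mint',rim(d,(.479,.261),.035,.056))
print('mint saucer',circ(d,mask(d,'mint'),.013,.06,np.array((.479,.261))),'white saucer',circ(d,mask(d,'white'),.013,.06,np.array((.6145,.164))))
m=mask(d,'white'); m=cv2.morphologyEx(m,cv2.MORPH_OPEN,cv2.getStructuringElement(2,(15,15)))
cs,_=cv2.findContours(m,0,1)
for c in cs:
    (x,y),r=cv2.minEnclosingCircle(c); print(round(x),round(y),round(r),onz(d,x,y,.062).round(3))
e=grab('side'); m=mask(e,'mint'); cs,_=cv2.findContours(m,0,1)
for c in cs:
    if len(c)>20: x,y,w,h=cv2.boundingRect(c); print('side mint',x,y,w,h,'saucer span should be',proj(e,[.419,.261,.013]).round(1),proj(e,[.539,.261,.013]).round(1))
E
```

```text
[0.47758794 0.13583313 0.24077704]
white (array([0.4339, 0.018 ]), 337) mint (array([0.479 , 0.2596]), 365)
mint saucer (array([0.4797, 0.2608]), 0.28, 61) white saucer (array([0.6147, 0.1642]), 0.14, 52)
457 396 15 [ 0.211 -0.026  0.062]
187 386 21 [0.227 0.29  0.062]
0 368 9 [0.244 0.515 0.062]
316 352 10 [0.279 0.141 0.062]
603 368 47 [ 0.247 -0.197  0.062]
52 297 22 [0.345 0.423 0.062]
9 303 34 [0.335 0.476 0.062]
71 272 39 [0.376 0.395 0.062]
439 222 41 [0.432 0.021 0.062]
190 172 38 [0.482 0.257 0.062]
290 26 64 [0.605 0.161 0.062]
139 7 39 [0.621 0.286 0.062]
side mint 452 293 57 45 saucer span should be [271.9 190.5] [311.2 186.5]
side mint 80 232 50 41 saucer span should be [271.9 190.5] [311.2 186.5]
side mint 72 190 54 32 saucer span should be [271.9 190.5] [311.2 186.5]
side mint 90 168 12 5 saucer span should be [271.9 190.5] [311.2 186.5]
side mint 300 142 19 20 saucer span should be [271.9 190.5] [311.2 186.5]
side mint 283 77 27 7 saucer span should be [271.9 190.5] [311.2 186.5]
side mint 288 0 32 24 saucer span should be [271.9 190.5] [311.2 186.5]
```

The mint cup landed within 2 mm of its saucer centre. The white cup is at (.4335,.0185) on the coaster; fetch it.

Emit:
step_arm(moves=[-0.09, 0.302, 0, 0, 0, -0.09, 0.302, 0.05, 0, 0, -0.09, 0.302, 0.12, 0, 0, -0.09, 0.302, 0.24, 0, 0, -0.09, 0.302, 0.24, 0, 0])

```text
clock: 28.0
position: [0.4309, -0.016, 0.119]
ee_rot: [-0.0, 1.0, -0.0, -0.003]
contact_force: [-0.2, -0.6, -0.5]
width: 0.0428
```

Emit:
step_arm(moves=[0, 0, 0, 0, 0, 0, 0, 0, 0, 0])

```text
clock: 28.2
position: [0.4337, -0.0152, 0.1219]
ee_rot: [-0.0, 1.0, 0.0, -0.001]
contact_force: [1.1, 0.3, 0.1]
width: 0.0427
```

Emit:
step_arm(moves=[0, 0, 0.06, 0, 0, 0, 0, 0.12, 0, 0, 0, 0, 0.13, 0, 0, 0, 0, 0.13, 0, 0, 0, 0, 0.13, 0, 0.5])

```text
clock: 28.7
position: [0.4353, -0.0157, 0.0588]
ee_rot: [0.0, 1.0, 0.001, 0.002]
contact_force: [0.6, -1.0, 0.8]
width: 0.0294
```

Emit:
step_arm(moves=[0, 0, 0, 0, 1, 0, 0, 0, 0, 1, 0, 0, 0, 0, 1, 0, 0, 0, 0, 1, 0, 0, 0, 0, 1])

```text
clock: 29.2
position: [0.4345, -0.0151, 0.059]
ee_rot: [-0.001, 1.0, -0.0, 0.001]
contact_force: [-1.4, 3.3, 10.6]
width: 0.0052
```

Emit:
step_arm(moves=[0, 0, -0.02, 0, 1, 0, 0, -0.05, 0, 1, 0, 0, -0.12, 0, 1, 0, 0, -0.2, 0, 1, 0, 0, -0.2, 0, 1])

```text
clock: 29.7
position: [0.4373, -0.0168, 0.1626]
ee_rot: [0.002, 1.0, 0.0, 0.006]
contact_force: [1.4, -0.2, -2.1]
width: 0.0043
```

Emit:
step_arm(moves=[0, 0, 0, 0, 1])

```text
clock: 29.8
position: [0.4339, -0.0161, 0.1585]
ee_rot: [0.001, 1.0, 0.0, 0.001]
contact_force: [-0.2, -0.8, -1.7]
width: 0.0046
```

Emit:
step_arm(moves=[0.06, -0.05, 0, 0, 1, 0.14, -0.12, 0, 0, 1, 0.22, -0.188, 0, 0, 1, 0.28, -0.24, 0, 0, 1, 0.32, -0.275, 0, 0, 1])

```text
clock: 30.3
position: [0.5949, 0.1239, 0.155]
ee_rot: [-0.0, 1.0, 0.001, -0.001]
contact_force: [-0.7, -0.4, -1.0]
width: 0.0044
```

Emit:
step_arm(moves=[0.04, -0.031, 0, 0, 1, 0.04, -0.031, 0.04, 0, 1, 0.04, -0.031, 0.1, 0, 1, 0.04, -0.031, 0.16, 0, 1, 0.04, -0.031, 0.164, 0, 1])

```text
clock: 30.8
position: [0.6086, 0.1366, 0.0693]
ee_rot: [0.001, 1.0, 0.0, -0.007]
contact_force: [-0.9, -0.9, -1.5]
width: 0.0039
```

Emit:
step_arm(moves=[0, 0, 0, 0, 1, 0, 0, 0.006, 0, 1, 0, 0, 0.012, 0, 1, 0, 0, 0.018, 0, 1, 0, 0, 0.02, 0, 1])

```text
clock: 31.3
position: [0.6136, 0.1372, 0.0656]
ee_rot: [0.0, 1.0, 0.0, 0.0]
contact_force: [-0.5, -0.2, -1.5]
width: 0.0045
```

Emit:
step_arm(moves=[0, 0, 0.004, 0, 1, 0, 0, 0.006, 0, 1, 0, 0, 0.008, 0, 1, 0, 0, 0.008, 0, 1])

```text
clock: 31.7
position: [0.6144, 0.1357, 0.0637]
ee_rot: [0.001, 1.0, 0.001, 0.001]
contact_force: [-2.5, -5.1, 10.4]
width: 0.0044
```

Contact at 10 N. Release, rise and back off to view.

Emit:
step_arm(moves=[0, 0, 0, 0, 0.7, 0, 0, 0, 0, 0.3, 0, 0, 0, 0, 0, 0, 0, 0, 0, 0, 0, 0, -0.08, 0, 0])

```text
clock: 32.2
position: [0.6092, 0.137, 0.0961]
ee_rot: [0.001, 1.0, 0.0, -0.006]
contact_force: [-0.8, 0.5, -0.8]
width: 0.0425
```

Emit:
step_arm(moves=[0, 0, -0.1, 0, 0, -0.1, 0.1, -0.2, 0, 0, -0.19, 0.2, -0.3, 0, 0, -0.19, 0.25, -0.4, 0, 0, -0.19, 0.27, -0.48, 0, 0])

```text
clock: 32.7
position: [0.5282, 0.0275, 0.2918]
ee_rot: [0.0, 1.0, 0.0, -0.001]
contact_force: [0.9, -0.2, 0.6]
width: 0.0426
```

Emit:
step_arm(moves=[0, 0, 0, 0, 0, 0, 0, 0, 0, 0, 0, 0, 0, 0, 0])

```text
clock: 33.0
position: [0.5301, 0.0289, 0.29]
ee_rot: [-0.0, 1.0, 0.0, -0.001]
contact_force: [-0.4, 0.1, -0.1]
width: 0.0427
```

```bash
python3 - <<'E'
from h import *
d=grab('wrist'); print(d['state']['position'])
S=dict(mint=(.4795,.261,.035,.056),white=(.6147,.1642,.037,.062),navy=(.6355,-.1213,.034,.068),red=(.4625,-.2508,.036,.062))
f=d['frame'].copy()
for n,(x,y,r,z) in S.items():
    print(n,'saucer',circ(d,mask(d,n),.013,.06,np.array((x,y)))[:2],'rim',rim(d,(x,y),r,z,(20,50)))
    for t in np.linspace(0,6.28,24): cv2.circle(f,tuple(proj(d,[x+r*np.cos(t),y+r*np.sin(t),z]).round().astype(int)),0,(255,0,255),-1)
print('shaker top expected px',proj(d,[.65,.006,.07]))
e=grab('side')
for n,(x,y,r,z) in S.items():
    for t in np.linspace(0,6.28,24): cv2.circle(e['frame'],tuple(proj(e,[x+r*np.cos(t),y+r*np.sin(t),z]).round().astype(int)),0,(255,0,255),-1)
cv2.imwrite('pics/fin.png',np.hstack([cv2.resize(f[:300],(500,234*1)),np.zeros((234,0,3),np.uint8)]))
a=cv2.resize(f[:260],(800,325),interpolation=cv2.INTER_CUBIC); b=cv2.resize(e['frame'][140:340,150:450],(412,275),interpolation=cv2.INTER_CUBIC)
o=np.zeros((600,800,3),np.uint8); o[:325]=a; o[325:,:412]=b; cv2.imwrite('pics/fin.png',o)
E
```

```text
[0.53007631 0.02887279 0.28995088]
mint saucer (array([0.4793, 0.2612]), 0.54) rim (array([0.4788, 0.2593]), 252)
white saucer (array([0.6139, 0.1643]), 0.27) rim (array([0.6114, 0.1639]), 302)
navy saucer (array([ 0.6352, -0.1242]), 0.87) rim (array([ 0.6319, -0.1183]), 241)
red saucer (array([ 0.462 , -0.2511]), 0.38) rim (array([ 0.4628, -0.25  ]), 223)
shaker top expected px [344.57211595  43.43383514]
```

View pics/fin.png

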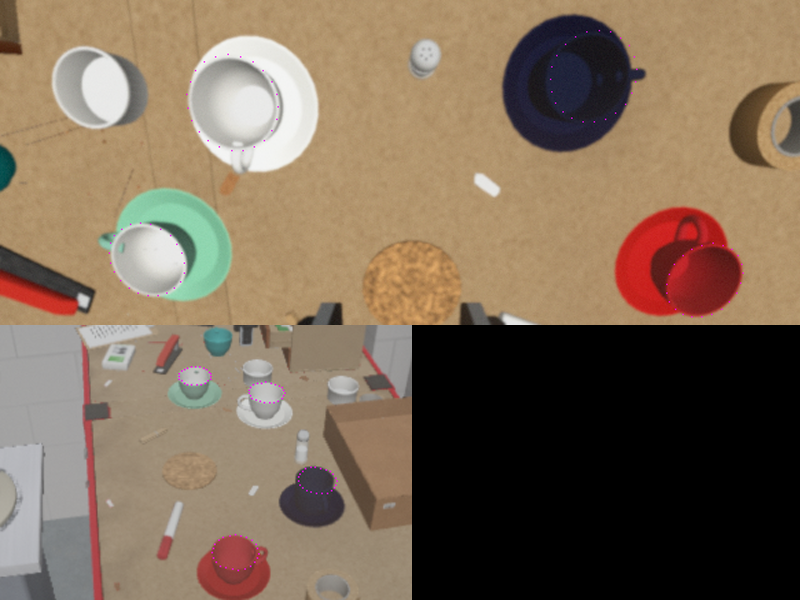

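All four cups stand upright on their own saucers, with rim circles on the rims, the coaster empty and the shaker standing where it was. The gripper is clear of everything.

```bash
python3 -c "
from h import *
print(job.sign_off(), manip.get_state()['clock'])"
```

```text
the job is handed in; nothing more can be done
the job is handed in; nothing more can be done
```

All four cups are back on their own saucers, and I handed the job in at about 33 s on the robot's clock. I did two swaps by rim pinch, with the red and then the white cup waiting on the coaster.

**Final check (wrist camera, with the side view):** all four cups are upright. Distance of each cup's rim centre from its saucer centre:

| Cup | Offset |
|---|---|
| Red | 1–2 mm |
| Mint | about 2 mm |
| White | about 3 mm |
| Navy | 4–7 mm |

- **Navy:** this is the least certain figure, because navy on navy gives a poor rim fit. The predicted circles in the side view fitted it to about 3 mm.
- **Red:** an earlier reading gave about 5–6 mm, which disagrees with the final 1–2 mm.
- **Other checks:** the shaker is standing where it was, the coaster is empty, and the gripper is clear of everything. The highest force I saw reported was about 23 N, while setting the red cup on the coaster.

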